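# Load a potter's kit tray, tallest last

## Task

Make up one potter's kit: load the low plywood tray with the wooden texture bar in the long bay, then the wooden stamp with the upright handle in the oblong bay, and last the tall slim metal canister in the small square bay, in that order so that the tall one is never in the way. Set each down gently, upright and flat on the tray floor inside its bay, and let go of it before fetching the next. Leave the paper cup, clay pot, short wide jar and wooden disc where they are.

Things in the scene. Friction and masses are not known exactly. Their poses are not given: they have to be found in the camera images.
- tray: Shallow plywood kit tray, fixed to the table, 131 (its x) by 171 (its y) mm. Origin at the centre of its underside, z up. Floor 8 mm thick; outer walls and dividers 5 mm thick, their tops 18 mm above the table (10 mm above the tray floor). Three bays: a long one along its -x side, and on its +x side an oblong one (towards -y) and a small square one (towards +y).
- long_bay (a point): Centre of the floor of the long bay, inside 52 (tray x) by 161 (tray y) mm; axes as the tray's. The bar goes here with its length along the tray's y.
- oblong_bay (a point): Centre of the floor of the oblong bay, inside 64 (tray x) by 92 (tray y) mm; axes as the tray's. The stamp goes here with its length along the tray's y.
- square_bay (a point): Centre of the floor of the small square bay, inside 64 by 64 mm; axes as the tray's. The canister goes here.
- bar: Texture bar: plain wooden block 125 mm long (its x), 30 mm wide (its y), 44 mm high (z), fine dark grooves across its top; about 120 g. Origin at the centre of its underside. Stands loose on the table.
- stamp: Wooden stamp: base block 72 mm long (its x), 44 mm wide (its y), 28 mm high, and rising from its middle an upright grip 50 mm long (x) and 20 mm thick (y), from 28 to 82 mm above the underside; about 130 g. Origin at the centre of its underside. Stands loose on the table.
- canister: Tall slim closed aluminium tool canister, upright straight cylinder 42 mm in diameter, 150 mm high (a dark line under its lid at 132 mm); about 160 g. Origin at the centre of its underside. Stands loose on the table.
- cup: Bystander: white paper cup, 76 mm across the rim, 90 mm high, origin at the centre of its underside.
- pot: Bystander: grey-brown clay pot, 82 mm across, 75 mm high, origin at the centre of its underside.
- jar: Bystander: short wide closed aluminium jar, 60 mm in diameter, 68 mm high, origin at the centre of its underside.
- disc: Bystander: flat round wooden disc, 84 mm in diameter, 15 mm thick, origin at the centre of its underside.
Things that resemble listed ones, but are neither listed nor needed, are in the scene too. What is shaped like the bar but purple or turquoise is not meant.

How it is judged:
On the way, in this order (a step that is already met when the one before it is completed fails the run):
1. the bar lies in the long bay and is let go, before the others go in (x of bar in the frame of long_bay between -0.016 and 0.016 m and y of bar in the frame of long_bay between -0.024 and 0.024 m and z of bar in the frame of long_bay below 0.004 m and angle between bar's own z axis and vertical below 0.1 rad and angle between the x axis of bar and the y axis of tray, either way round below 0.45 rad and contact force between bar and the fingers below 0.3 N), for 0.2 s.
2. then the stamp stands in the oblong bay and is let go (x of stamp in the frame of oblong_bay between -0.016 and 0.016 m and y of stamp in the frame of oblong_bay between -0.016 and 0.016 m and z of stamp in the frame of oblong_bay below 0.004 m and angle between stamp's own z axis and vertical below 0.1 rad and angle between the x axis of stamp and the y axis of tray, either way round below 0.45 rad and contact force between stamp and the fingers below 0.3 N), for 0.2 s.
3. last, the canister stands in the square bay and is let go (x of canister in the frame of square_bay between -0.016 and 0.016 m and y of canister in the frame of square_bay between -0.016 and 0.016 m and z of canister in the frame of square_bay below 0.004 m and angle between canister's own z axis and vertical below 0.1 rad and contact force between canister and the fingers below 0.3 N), for 0.2 s.
At the end, for the whole second after the job is handed in: Bar, stamp and canister released and at rest in the long, oblong and square bay: within 16 mm of the bay centre (bar 24 mm lengthwise), under 4 mm above the tray floor, upright within 0.1 rad, bar and stamp lengthwise along the tray y within 0.45 rad (x of bar in the frame of long_bay between -0.016 and 0.016 m and y of bar in the frame of long_bay between -0.024 and 0.024 m and z of bar in the frame of long_bay below 0.004 m and angle between each of bar, stamp, canister's own z axis and vertical below 0.1 rad and angle between the x axis of each of bar, stamp and the y axis of tray, either way round below 0.45 rad and x of stamp in the frame of oblong_bay between -0.016 and 0.016 m and y of stamp in the frame of oblong_bay between -0.016 and 0.016 m and z of stamp in the frame of oblong_bay below 0.004 m and x of canister in the frame of square_bay between -0.016 and 0.016 m and y of canister in the frame of square_bay between -0.016 and 0.016 m and z of canister in the frame of square_bay below 0.004 m and linear speed of each of bar, stamp, canister below 0.02 m/s); the robot touches nothing.
It fails at once if a bystander is moved more than 30 mm (distance of any of cup, pot, jar, disc from where it was at the start of the episode above 0.03 m).
It fails at once if a part is dropped into the tray (faster than 0.8 m/s within 60 mm of its bay floor) ((distance between bar and long_bay below 0.06 m and linear speed of bar above 0.8 m/s) or (distance between stamp and oblong_bay below 0.06 m and linear speed of stamp above 0.8 m/s) or (distance between canister and square_bay below 0.06 m and linear speed of canister above 0.8 m/s)).
It also fails if it takes over 67 s, if anything falls off the work surface, if the arm or the gripper's body presses on something with over 40 N, if the wrist force passes 120 N, or if a joint passes its speed limit or range.

## Robot

A 6-joint arm with a two-finger parallel gripper is mounted at the origin on the work surface. World frame = base frame: x ahead of the robot, y to its left, z up, the work surface at z = 0. Lengths are in m, angles in rad, forces in N, time in s.
With the tool pointing down it reaches from about 0.275 to 0.875 m from the base axis. Payload 12.5 kg.
Tool frame: the origin (TCP) lies on the centre line of the jaws, within the pads' length; the fingertips stand r.finger_overhang ahead of it and the grasp point (between the pads) lies 3 mm ahead of it (r.finger_overhang is the distance from the TCP to the fingertips, in m); z points along the fingers, y is the direction in which the jaws open and shut (so a half turn about z gives the same grasp; the last joint's range is limited). The gripper opens to 85 mm and grips with 20 to 120 N. Pads are 22 mm wide; open, the fingers measure 114 mm over their backs; the gripper's body (76 mm by 85 mm) begins 54 mm behind the grasp point. The pads swing forward as they close: fully open they stand 13 mm farther back than shut.
Start: joints at [-1.354, 0.351, 1.652, -0, 1.139, -0.085], TCP at [0.164, -0.525, 0.253] pointing down, gripper open.
Joint ranges: [-2.75, 2.75], [-0.79, 2.1], [0.01, 2.65], [-1.57, 4.71], [0.07, 3.14], [-2.87, 2.87]. Speed limits (rad/s): [2.22, 2.22, 2.79, 3.14, 3.14, 3.14].

## Interface

Orientations are given as a unit quaternion [x, y, z, w].
In Python, from cell import r, optics gives the robot as it stands. The module is installed in compiled form; this text tells all that it offers. Calls block until the motion is done:
- r.move_to(position, orientation): joint-space move of the TCP to a pose.
- r.move_linear(position, rot=None, vel=0.15): straight line of the TCP; rot=None keeps the orientation; vel is the mean speed in m/s.
- r.set_joints(angles): joint-space move.
- r.set_gripper(opening, squeeze=None): opening from 0.0 (shut) to 1.0 (fully open); squeeze is the grip in N (None keeps the last); returns when the fingers have stopped.
- r.sleep(seconds).
- r.inverse_kinematics(position, orientation): joint angles nearest the present ones, or None.
- optics.get_image(name): name is "side" or "top"; returns a dict with "pixels" (420x560x3 uint8, red, green, blue), "depth" (420x560 float32, m along the optical axis (not along the pixel's ray), 0 where there is no reading), "fx", "fy", "cx", "cy" (pixels), "camera_from_world" (4x4, takes a point from world to camera coordinates). Camera axes: x right, y down, z forward; pixel columns grow to the right and rows downward; lengths in m; the calibration is good to about 2 mm. A picture is of the moment at which its call begins.
A pose or a line that the arm cannot do raises r.PlanningError and nothing moves.
- r.hand_in(): hands the job in, once; it reports no verdict.
Readings, each from a call of its own:
- r.current_t(): time.
- r.current_q(): joint angles.
- r.current_qvel(): joint speeds.
- r.current_effort(): joint torques, N m.
- r.current_tool_pos(): TCP position.
- r.current_ee_rot(): TCP orientation.
- r.current_contact_force(): force on the tool from outside, world axes, zero at the start.
- r.current_torque(): the same for the moment, N m.
- r.current_opening(): opening from 0.0 (shut) to 1.0 (fully open).
Only numpy, scipy, OpenCV 4.12 (cv2) and the standard library are available. Lean on these libraries where they do the work, as an engineer would, in place of code of your own. Each camera call takes 0.05 s, during which the arm holds its last target. There are 200 camera calls.

## Working session

There is one attempt and no reset: what is moved stays moved. The work goes in short steps, each a Python script; the robot and the scene stay as the last script left them, time stands still between calls to the robot, and variables do not carry over. Pictures are saved under pics/ and viewed, about 8 in all and at most 12, crops included, and the job is handed in when it is done.

```bash
mkdir -p pics; cat > h.py <<'E'
import numpy as np, cv2
from cell import r, optics
def snap(n,fn=None):
    im=optics.get_image(n)
    if fn: cv2.imwrite('pics/'+fn,im['pixels'][:,:,::-1])
    return im
def cloud(im):
    d=im['depth'];v,u=np.indices(d.shape)
    p=np.stack([(u-im['cx'])/im['fx']*d,(v-im['cy'])/im['fy']*d,d,np.ones_like(d)],-1)
    w=p@np.linalg.inv(im['camera_from_world']).T
    w[d==0]=np.nan
    return w[...,:3]
E
python3 - <<'E'
from h import *
for n in('top','side'):
    im=snap(n,n+'0.png'); np.savez(n+'0.npz',w=cloud(im),**im)
    print(n,im['fx'],im['camera_from_world'].round(3).tolist())
print(r.finger_overhang,r.current_t(),r.current_ee_rot())
E
```

```text
top 498.5408595478068 [[0.001, -1.0, 0.006, 0.026], [-0.995, -0.001, -0.105, 0.575], [0.105, -0.006, -0.995, 1.38], [0.0, 0.0, 0.0, 1.0]]
side 381.9853089910532 [[-0.962, -0.273, -0.011, 0.535], [-0.202, 0.739, -0.642, 0.098], [0.184, -0.616, -0.766, 1.094], [0.0, 0.0, 0.0, 1.0]]
0.022 0.1 [ 9.88637043e-01  1.50321403e-01 -3.31222810e-05 -5.20799896e-04]
```

View pics/top0.png

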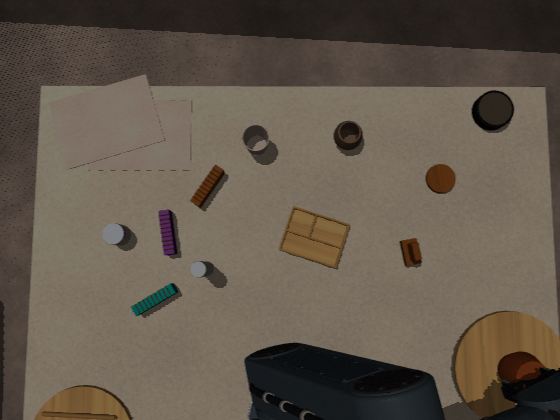

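View pics/side0.png

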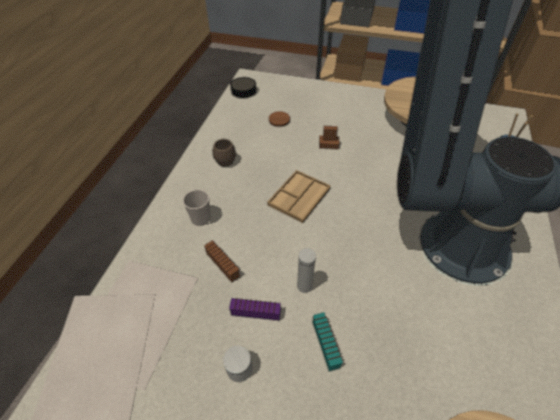

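The top view shows:
- Brown bar at (208,187), with purple (168,232) and turquoise (155,299) lookalikes. The brown wooden one is meant.
- Stamp at (411,252) and tray at (315,237), with the long bay on the lower side and the square bay upper left.
- Slim canister at (201,269). The jar at (115,234) is wider and shorter.
- Cup at (256,139), pot at (348,135) and disc at (440,178).

Next I measure and confirm these with an enlarged crop.

```bash
cat > m.py <<'E'
from h import *
def rect(w,box,zlo,zhi):
    u0,v0,u1,v1=box; p=w[v0:v1,u0:u1].reshape(-1,3); p=p[(p[:,2]>zlo)&(p[:,2]<zhi)]
    (c,s,a)=cv2.minAreaRect((p[:,:2]*1000).astype(np.float32))
    return np.round(c,1),np.round(s,1),round(a,1),len(p),np.round(np.percentile(p[:,2],[5,50,95])*1000,1),np.round(np.median(p[:,:2],0)*1000,1)
E
python3 - <<'E'
from m import *
f=np.load('top0.npz');w=f['w']
for n,b,lo,hi in [('bar',(185,155,232,215),.036,.06),('stampgrip',(392,230,430,275),.07,.1),('stampbase',(392,230,430,275),.015,.1),('can',(180,250,222,290),.14,.17),('jar',(95,215,135,255),.06,.08),('tray',(270,195,360,275),.005,.03),('traywall',(270,195,360,275),.014,.03),('table',(230,280,260,300),-.02,.02),('cup',(235,115,280,160),.02,.12),('pot',(325,115,370,160),.02,.12),('disc',(420,160,462,200),.008,.12)]:
    print(n,*rect(w,b,lo,hi))
P=f['pixels'][:,:,::-1]
c=[cv2.resize(P[y:y+80,x:x+100],(400,320),interpolation=cv2.INTER_CUBIC) for x,y in((160,150),(265,195),(360,210),(155,225))]
o=np.vstack([np.hstack(c[:2]),np.hstack(c[2:])]);o=cv2.convertScaleAbs(o,alpha=1.5)[:600]
cv2.imwrite('pics/crop1.png',cv2.resize(o,(800,600)))
E
```

```text
bar [643.2 245.6] [ 31.9 125.5] 56.1 482 [39.5 44.4 49.4] [642.5 245.2]
stampgrip [ 457.  -330.1] [49.5 21. ] 12.2 149 [73.7 81.3 86.5] [ 457.1 -328.7]
stampbase [ 456.8 -328.8] [71.7 45.9] 10.1 438 [22.9 33.4 84.8] [ 457.1 -322.2]
can [409.3 247.8] [39.6 39.8] 21.1 214 [145.4 150.  154.1] [409.4 247.4]
jar [504.8 495.3] [58.1 57.2] 2.1 383 [63.1 67.9 72.6] [503.3 494.9]
tray [506.6 -61.7] [226.5 255.8] 0.1 2837 [ 5.5  9.4 20.3] [501.  -59.4]
traywall [499.5 -57.7] [171.  131.1] 71.9 578 [14.3 18.2 23.3] [503.3 -56. ]
table [349.5 138.1] [54.1 83.4] 0.2 598 [-4.3  0.9  5.6] [349.7 138.9]
cup [768.  106.2] [75.  71.7] 0.9 389 [25.5 66.9 92.6] [786.8 108.6]
pot [ 785.8 -153.3] [78.7 77.2] 89.0 454 [24.3 60.7 78.2] [ 776.8 -150.3]
disc [ 677.1 -424.8] [116. 110.] 77.9 678 [ 9.8 15.6 20.5] [ 668.3 -423.5]
```

View pics/crop1.png

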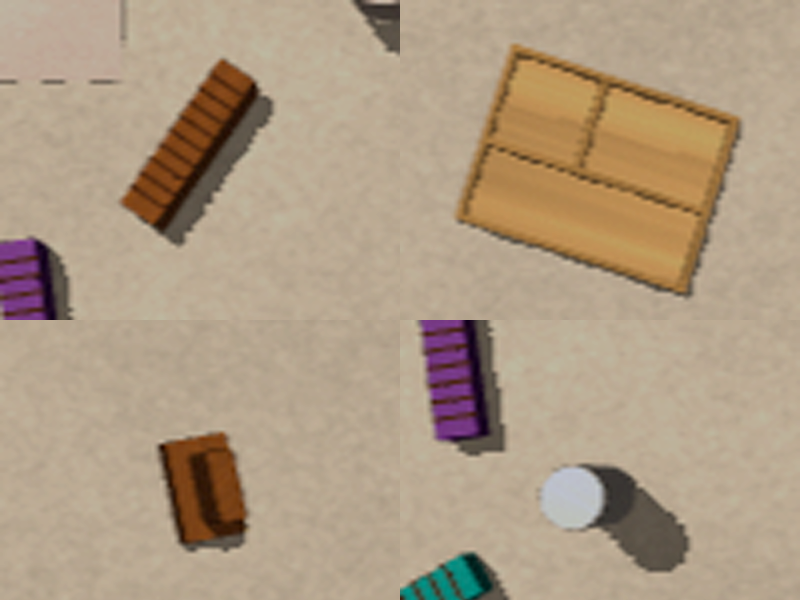

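All the fitted sizes match the listed ones: bar 126×32, stamp 72×46, canister Ø40 at z=150, tray 171×131. The crop confirms the brown grooved bar, the stamp, the slim canister and the tray layout. Now I check reachability and place the bar.

```bash
cat >> h.py <<'E'
from scipy.spatial.transform import Rotation as R
def q(deg):  # tool down, jaws opening along world angle deg
    a=np.radians(deg);y=np.array([np.cos(a),np.sin(a),0]);z=np.array([0,0,-1.])
    return R.from_matrix(np.stack([np.cross(y,z),y,z],1)).as_quat()
T=np.array([.4995,-.0577]);TY=71.9
a=np.radians(TY-90);TX_=np.array([np.cos(a),np.sin(a)]);TY_=np.array([-np.sin(a),np.cos(a)])
bay={'long':T-.0345*TX_,'oblong':T+.0285*TX_-.0345*TY_,'square':T+.0285*TX_+.0485*TY_}
def st(s): print(s,'t',round(r.current_t(),2),'tcp',np.round(r.current_tool_pos(),4),'F',np.round(r.current_contact_force(),1),'op',round(r.current_opening(),3),'oh',r.finger_overhang)
def ok(p,a,z):
    return r.inverse_kinematics([*p,z],q(a))
def fetch(p,ap,b,hs,zc,op_pre,op_rel,sq,choices):
    "p pick xy, choices [(pick angle, place angle)], hs TCP height above underside, zc carry z"
    b=bay[b] if isinstance(b,str) else b; best=None
    for aa,bb in choices:
        js=[ok(p,aa,zc),ok(p,aa,hs),ok(b,bb,zc),ok(b,bb,hs+.008)]
        if any(j is None for j in js): continue
        c=max(abs(j[5]) for j in js)
        if best is None or c<best[0]: best=(c,aa,bb)
    print('best',best); _,aa,bb=best
    r.move_to([*p,zc],q(aa)); r.set_gripper(op_pre)
    r.move_linear([*p,hs],vel=.15); r.set_gripper(0,sq); st('gripped')
    r.move_linear([*p,zc],vel=.2); st('lifted')
    if r.current_opening()<.05: print('MISSED'); return
    r.move_to([*b,zc],q(bb)); r.move_linear([*b,hs+.028],vel=.2); st('above')
    r.move_linear([*b,hs+.0095],vel=.04); st('down')
    r.set_gripper(op_rel); st('released'); r.move_linear([*b,zc],vel=.2); st('up')
E
python3 - <<'E'
from h import *
print(bay)
L=146.1
ch=[(L-90+i, TY-90+j) for i in(0,180,-180) for j in(0,180,-180)]
fetch([.643,.2455],0,'long',.041,.27,.75,.55,50,ch)
snap('top','bar1.png')
E
```

```text
{'long': array([ 0.46670721, -0.04698166]), 'oblong': array([ 0.51587136, -0.09934707]), 'square': array([ 0.54165751, -0.02045427])}
best (np.float64(0.6820191718784261), 56.099999999999994, -18.099999999999994)
gripped t 5.71 tcp [0.6434 0.2456 0.0416] F [ 0.3 -0.2  4.6] op 0.341 oh 0.022
lifted t 7.0 tcp [0.6425 0.2454 0.2686] F [ 0.1 -1.  -2. ] op 0.342 oh 0.022
above t 9.45 tcp [ 0.4673 -0.047   0.0697] F [ 0.  -0.2 -2.7] op 0.34 oh 0.022
down t 10.06 tcp [ 0.4667 -0.047   0.0504] F [-0.4 -0.  -2.3] op 0.341 oh 0.022
released t 10.38 tcp [ 0.4669 -0.047   0.0507] F [-0.6 -0.4 -0.6] op 0.553 oh 0.022
up t 11.62 tcp [ 0.4663 -0.0469  0.2691] F [ 0.1  0.2 -0.4] op 0.549 oh 0.022
```

```bash
python3 - <<'E'
from h import *
from m import rect
A=11.2
ch=[(A+90+i, TY-90+j) for i in(0,180,-180) for j in(0,180,-180)]
ch=[c for c in ch if all(ok(p,x,z) is not None for p,x in(([.457,-.3295],c[0]),(bay['oblong'],c[1])) for z in(.28,.07))]
ch.sort(key=lambda c:abs(ok([.457,-.3295],c[0],.1)[5]));print(ch)
r.move_to([.457,-.3295,.28],q(ch[0][0]))
for n in('top','side'):
    im=snap(n); w=cloud(im); 
    m=(np.linalg.norm(w[...,:2]-T,axis=-1)<.12)&(w[...,2]>.042)&(w[...,2]<.062)
    p=w[m]; c,s,a=cv2.minAreaRect((p[:,:2]*1000).astype(np.float32)); d=np.array(c)/1000-bay['long']
    print(n,c,s,a,len(p),np.median(p[:,2]),'tray offs',d@TX_,d@TY_)
    v,u=np.where(m);v0,u0=int(v.mean()),int(u.mean())
    cv2.imwrite(f'pics/b_{n}.png',cv2.resize(im['pixels'][v0-50:v0+50,u0-65:u0+65,::-1],(390,300)))
cv2.imwrite('pics/b.png',np.hstack([cv2.imread(f'pics/b_{n}.png') for n in('top','side')]))
E
```

```text
[(281.2, -18.099999999999994), (-78.8, -18.099999999999994), (101.2, -18.099999999999994)]
top (465.2035827636719, -48.20233917236328) (124.14889526367188, 30.197002410888672) 71.79823303222656 499 0.05246249669484215 tray offs -0.0010499834773740203 -0.0016274124257746531
side (468.1811218261719, -44.145042419433594) (126.6928482055664, 30.902889251708984) 72.23826599121094 328 0.0500716364820083 tray offs 0.0005197077739159496 0.0031541631707908855
```

View pics/b.png

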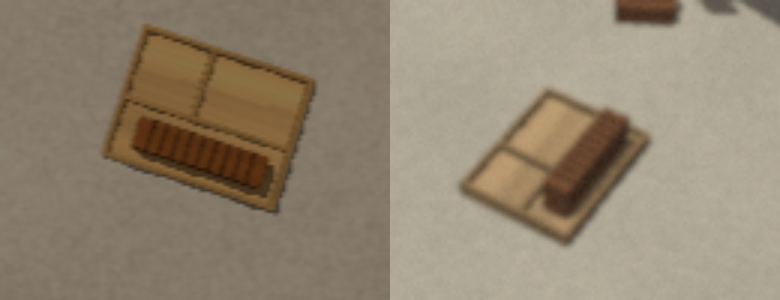

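The picture shows the bar flat and centred in the long bay, within 3 mm, with its top at 52 mm (8 + 44). Next is the stamp.

```bash
python3 - <<'E'
from h import *
fetch([.457,-.3295],0,'oblong',.068,.27,.75,.45,50,[(-78.8,-18.1)])
r.move_to([.4093,.2475,.30],q(-18.1))
for n in('top','side'):
    im=snap(n); w=cloud(im); c0=bay['oblong']
    for lo,hi in((.03,.2),(.08,.2)):
        m=(np.abs((w[...,:2]-c0)@TX_)<.031)&(np.abs((w[...,:2]-c0)@TY_)<.05)&(w[...,2]>lo)&(w[...,2]<hi)
        p=w[m]; c,s,a=cv2.minAreaRect((p[:,:2]*1000).astype(np.float32)); d=np.array(c)/1000-c0
        print(n,lo,np.round(s,1),round(a,1),len(p),np.median(p[:,2]),'tray offs',d@TX_,d@TY_)
    v,u=np.where(m);v0,u0=int(v.mean()),int(u.mean())
    cv2.imwrite(f'pics/b_{n}.png',cv2.resize(im['pixels'][v0-50:v0+50,u0-65:u0+65,::-1],(390,300)))
cv2.imwrite('pics/s.png',np.hstack([cv2.imread(f'pics/b_{n}.png') for n in('top','side')]))
E
```

```text
best (np.float64(0.6680051587129325), -78.8, -18.1)
gripped t 15.39 tcp [ 0.4571 -0.3296  0.0683] F [ 0.1 -0.5  2.7] op 0.227 oh 0.022
lifted t 16.55 tcp [ 0.4566 -0.3292  0.2688] F [ 0.2 -0.2 -1.7] op 0.228 oh 0.022
above t 18.51 tcp [ 0.5164 -0.0998  0.0969] F [-0.4  0.5 -1.4] op 0.226 oh 0.022
down t 19.12 tcp [ 0.5159 -0.0993  0.0774] F [-0.  -0.3 -1. ] op 0.225 oh 0.022
released t 19.44 tcp [ 0.516  -0.0994  0.0777] F [-1.1 -0.7 -0.1] op 0.453 oh 0.022
up t 20.56 tcp [ 0.5154 -0.0992  0.269 ] F [0.3 0.5 0.7] op 0.448 oh 0.022
top 0.03 [72.1 44.2] 72.6 400 0.039262305689554466 tray offs -0.00157620040173549 0.000466624360575284
top 0.08 [49.8 20.2] 71.1 137 0.09033557695332162 tray offs -0.001765648641379152 0.0008065620945419685
side 0.03 [ 8.3 34.8] 37.7 11 0.08629082238317531 tray offs -0.003646383967311877 0.03020529607798463
side 0.08 [ 6.1 14.8] 14.7 10 0.08650088686630542 tray offs 0.006679595449797393 0.025038415377367056
```

View pics/s.png

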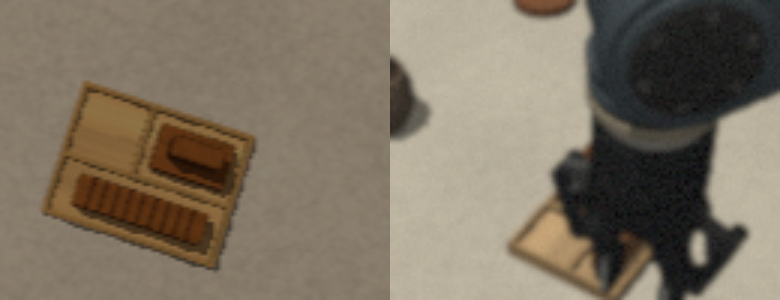

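The stamp stands centred in its bay, within 2 mm, with its grip top at 90 mm as expected. The side view is blocked by the arm, so that check rests on the top view. Next is the canister.

```bash
python3 - <<'E'
from h import *
fetch([.4093,.2475],0,'square',.115,.32,.8,.65,40,[(-18.1,-18.1),(-18.1,161.9),(71.9,-18.1),(161.9,161.9)])
r.move_to([.35,.25,.35],q(-18.1))
for n in('top','side'):
    im=snap(n); w=cloud(im)
    for k,hx,hy,lo in(('long',.026,.075,.042),('oblong',.031,.045,.03),('square',.031,.031,.148)):
        c0=bay[k]
        m=(np.abs((w[...,:2]-c0)@TX_)<hx)&(np.abs((w[...,:2]-c0)@TY_)<hy)&(w[...,2]>lo)&(w[...,2]<.2)
        p=w[m]
        if len(p)<5: print(n,k,'none');continue
        c,s,a=cv2.minAreaRect((p[:,:2]*1000).astype(np.float32)); d=np.array(c)/1000-c0
        print(n,k,np.round(s,1),round(a,1),len(p),np.median(p[:,2]),'tray offs',d@TX_,d@TY_)
    cv2.imwrite(f'pics/b_{n}.png',cv2.resize(im['pixels'][:,:,::-1],(400,300)))
cv2.imwrite('pics/e.png',np.hstack([cv2.imread(f'pics/b_{n}.png') for n in('top','side')]))
E
```

```text
best (np.float64(0.7623955852664408), -18.1, -18.1)
gripped t 24.55 tcp [0.4098 0.2476 0.1156] F [ 0.2 -1.4  5.6] op 0.482 oh 0.022
lifted t 25.73 tcp [0.4089 0.2473 0.3189] F [-0.6 -0.3 -1.5] op 0.482 oh 0.022
above t 27.91 tcp [ 0.5422 -0.0203  0.144 ] F [-0.6  0.6 -1.4] op 0.482 oh 0.022
down t 28.52 tcp [ 0.5416 -0.0204  0.1244] F [-0.1 -0.8 -1.3] op 0.484 oh 0.022
released t 28.81 tcp [ 0.5418 -0.0205  0.1247] F [ 0.2 -0.2 -0.6] op 0.646 oh 0.022
up t 29.93 tcp [ 0.5412 -0.0204  0.3188] F [ 0.5  0.3 -1.2] op 0.65 oh 0.022
top long [123.9  30.1] 71.5 494 0.05258547297127869 tray offs -0.0012487525235509193 -0.0015570840614908513
top oblong [72.1 43.9] 72.3 392 0.03941121102000633 tray offs -0.001593168623998084 0.0005780657550294658
top square [39.8 40. ] 45.6 204 0.15862358589242154 tray offs -0.0018930354144875419 0.00035601269670849467
side long [107.6  32.2] 72.5 252 0.050277886504275004 tray offs 0.000617560215398542 0.011725689383675056
side oblong [73.8 44.7] 71.9 315 0.05612104272221752 tray offs 0.0009713876425520467 0.004476306768099831
side square [37.  42.1] 15.0 140 0.15570930260061872 tray offs 0.0003822806713528759 0.0046081566909940705
```

View pics/e.png

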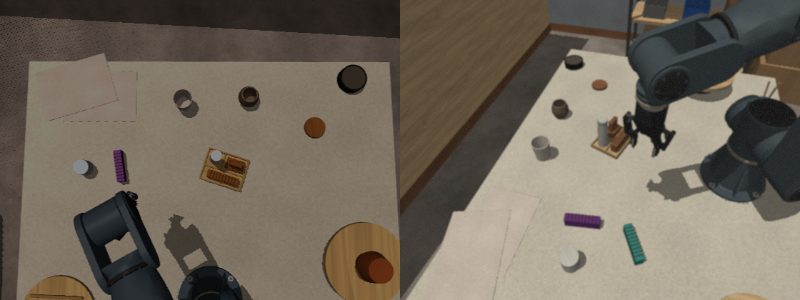

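All three parts sit in their bays, the bystanders are undisturbed, and the arm is clear. Handing in.

```bash
python3 -c "
from h import *
r.hand_in(); st('end')"
```

```text
the job is handed in; nothing more can be done
the job is handed in; nothing more can be done
```

I placed the bar, then the stamp, then the canister in their bays, letting go of each before fetching the next, and handed the job in at about 31 s of the 67 s allowed. `hand_in` reports no verdict.

- **Position:** the last top view put all three within 2 mm of their bay centres.
- **Height and angle:** top heights matched parts lying flat on the tray floor, about 52, 90 and 158 mm. The bar and stamp were within about 1° of the tray's y.
- **Side-view disagreements:** the side camera put the stamp and canister about 4–5 mm further along the tray's y. It put the bar 12 mm along y, but saw only 108 of its 125 mm with the other parts in front. In an earlier clear side view the bar was 3 mm off. All of these are within the limits.
- **Bystanders and forces:** the cup, pot, jar and disc looked unmoved in the final picture, though I did not re-measure them. Wrist force readings stayed under 6 N.

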